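# Fill the cell tray and hold the charging cage's gate open

### The arm

A 7-joint arm with a two-finger parallel gripper is mounted at the origin on the work surface. World frame = base frame: x ahead of the robot, y to its left, z up, the work surface at z = 0. Lengths are in m, angles in rad, forces in N, time in s.
With the tool pointing down it reaches from about 0.4 to 0.9 m from the base axis. Payload 5.5 kg.
Tool frame: the origin (TCP) lies between the finger pads; the fingertips stand 22 mm ahead of it and the grasp point (between the pads) lies 3 mm ahead of it; z points along the fingers, y is the line along which they close (so a half turn about z gives the same grasp; the last joint's range is limited). The gripper opens to 85 mm and grips with 20 to 120 N. Pads are 22 mm wide; open, the fingers measure 114 mm over their backs; the gripper's body (76 mm by 85 mm) begins 54 mm behind the grasp point. The pads swing forward as they close: fully open they stand 13 mm farther back than shut.
Start: joints at [1.37, 0.501, -0.427, 1.55, 0.221, 1.138, -0.21], TCP at [0.291, -0.581, 0.253] pointing down, gripper open.
Joint ranges: [-2.88, 2.88], [-0.31, 2.03], [-1.54, 1.56], [0.2, 2.42], [-1.41, 4.55], [0.19, 2.02], [-2.57, 2.57]. Speed limits (rad/s): [2.57, 2.57, 3.14, 3.14, 3.14, 3.14, 3.14].

### API

Orientations are given as a rotation vector (axis times angle).
In Python, from rig import read_state, capture, finish_job gives the robot as it stands.
- The arm moves only by the tool move_arm, never from a script. Its argument "moves" is a list of rows, each an object with "dp": the shift along the world's x, y, z in normalised numbers (1 is 30 cm), a list of three; "twist": the turn about the world's z in a scale on which 1.0 is 360 degrees. A call has 1 to 5 rows; each row is the pose to reach, as a shift and turn from the pose commanded when the call began; what a row does not reach only later rows make up. A row lasts 1/8 s, in which the tool goes at most 62.5 mm and 10.7 degrees, less where a joint would pass 70% of its speed; a pose out of reach is approached as far as the arm can. Shift and turn numbers lie between -1 and 1, and a call with a number outside is refused. A call with a gripper value outside its range is refused whole. "fingers" is the opening, from -1 (shut) to 1 (fully open), set as the call begins (left out, the last holds). The fingers move at their own pace and stop on an object; the grip force is fixed at half the most. Time passes only in rows, so rows that repeat a pose let the fingers close. It gives the time, the measured TCP pose, the force, the opening and the grip force at its end, in the units of the state.
- read_state(): the state, without advancing time (a new reading comes with each control period).
- capture(name): name is "side" or "top" or "wrist"; returns a dict with "pixels" (400x640x3 uint8, red, green, blue), "intrinsics" (3x3 intrinsics, pixels), "world_to_cam" (4x4, takes a point from world to camera coordinates); the wrist camera has in their place "T_tool_cam" (4x4, takes a point from camera to tool coordinates, whose origin is the TCP and whose axes are the flange's). Camera axes: x right, y down, z forward; pixel columns grow to the right and rows downward; lengths in m; the calibration is good to about 2 mm. A picture is of the moment at which its call begins: read the wrist's pose just before it. There is no depth.
- finish_job(): hands the job in; it is judged then, once.
The state is a dict: "clock": time; "joints": joint angles; "qd": joint speeds; "joint_efforts": joint torques, N m; "position": TCP position; "orientation": TCP orientation; "force": force on the tool from outside, world axes, zero at the start; "torque": the same for the moment, N m; "grip_width": finger opening in m; "finger_force": force on a finger pad.
Only numpy, scipy, OpenCV 4.12 (cv2) and the standard library are available. Lean on these libraries where they do the work, as an engineer would, in place of code of your own. Each camera call takes 0.05 s, during which the arm holds its last target. There are 200 camera calls.

### The job

Put spare cells from the black block upright and fully down into the empty pockets of the orange tray, leaving the cells already in it and the other things on the bench alone. Then open the charging cage so that I can slide the tray in with both hands: squeeze the yellow main catch so that the gate springs ajar, then squeeze the red safety catch in the gate's grip and swing the gate by that grip past its detent. The gate pulls itself back, so finish while still holding it by the grip, wide open at about 80 degrees or more.

Things in the scene. Friction and masses are not known exactly. Their poses are not given: they have to be found in the camera images.
- cell_a: A lithium cell, 21 mm diameter x 70 mm tall, 70 g, green wrap, upright. Stands in one of the tray's six pockets at the start (which four are taken varies); stays where it is. Origin: centre of its underside; z runs along the cell.
- cell_b: A lithium cell, 21 mm diameter x 70 mm tall, 70 g, green wrap, upright. Stands in one of the tray's six pockets at the start (which four are taken varies); stays where it is. Origin: centre of its underside; z runs along the cell.
- cell_c: A lithium cell, 21 mm diameter x 70 mm tall, 70 g, green wrap, upright. Stands in one of the tray's six pockets at the start (which four are taken varies); stays where it is. Origin: centre of its underside; z runs along the cell.
- cell_d: A lithium cell, 21 mm diameter x 70 mm tall, 70 g, green wrap, upright. Stands in one of the tray's six pockets at the start (which four are taken varies); stays where it is. Origin: centre of its underside; z runs along the cell.
- cell_e: A spare cell, same as the others (21 mm diameter x 70 mm, 70 g), standing upright in the black spares block at the start. Origin: centre of its underside; z runs along the cell. Its top stands 40 mm above the block.
- cell_f: A spare cell, same as the others (21 mm diameter x 70 mm, 70 g), standing upright in the black spares block at the start. Origin: centre of its underside; z runs along the cell. Its top stands 40 mm above the block.
- cell_g: A spare cell, same as the others (21 mm diameter x 70 mm, 70 g), standing upright in the black spares block at the start. Origin: centre of its underside; z runs along the cell. Its top stands 40 mm above the block.
- tray: Orange cell tray, 96 (x) x 108 (y) x 38 mm, fixed. Origin: centre of its underside. Six round pockets, at x = -28, +28 and y = -34, 0, +34 mm in its frame; 24.5 mm diameter, 30 mm deep, 2 mm chamfer. A seated cell's underside is 8 mm above the bench, its top 78 mm. Two pockets are empty at the start; which two varies. Gripping a cell across the tray's x leaves most room for the fingers.
- spares: Black spares block, 46 (x) x 108 (y) x 38 mm, fixed to the bench; three pockets like the tray's in a row 34 mm apart along its y, with the three spare cells. Origin: centre of its underside.
- cage: Charging cage: aluminium frame with clear panes, 240 (x) x 280 (y) x 200 mm tall, fixed to the bench. Origin: middle of its front edge at bench height; the gate side looks along its -x, the gate's hinge is at its +y end. Both catches stand on top, above the 200 mm frame, and nothing near them is higher than 218 mm.
- main_grip (a point): Main catch on the cage's top rail: midway between the top edges of its two upright plates, 256 mm above the bench; cage axes. The plates, each 22 (x) x 6 (y) x 50 mm, face each other along y: a fixed black rest at +y, a sliding yellow plate at -y; 48 mm over their outsides. Squeezed together across y they draw the bolt; the gate then springs ajar and the catch may be let go.
- main_rest: The fixed black plate of the main catch, 22 x 6 x 50 mm. Origin: on the rail under the plate, 56 mm below its top edge; cage axes.
- main_catch (a joint): Travel of the main catch's yellow plate towards its black rest, m: 0 at rest (bolt out), 0.011 fully squeezed; spring loaded, 3 N at the start to 6 N. The bolt is out of the claw from about 0.007; squeeze it fully.
- gate (a joint): Gate angle, rad: 0 shut, 1.65 its stop; opens clockwise seen from above, the free edge coming out along the cage's -x. Off the main catch it springs to 0.11 (ajar); the safety catch stops it at 0.14. A damped closer pulls it shut (1 to 1.5 N at the grip); a ball detent at 0.6 takes 3 N more to pass (0.45 to 0.6). Let go beyond it, the gate comes back to rest half open at 0.8.
- gate_hinge (a point): A point on the gate's vertical hinge axis at the frame's top (200 mm above the bench). The point turns with the gate: its -y runs along the gate to the free edge. The grip's middle is 206 mm from it, the free edge 262 mm. The gate is 16 mm thick, from 20 to 200 mm above the bench.
- safety_grip (a point): The gate's grip, with the safety catch in it, on the gate's top near the free edge: midway between the top edges of its two upright plates, 256 mm above the bench; turns with the gate, its axes. The plates, each 22 (x) x 6 (y) x 50 mm, face each other along y: a black one fixed to the gate at +y (hinge side), a sliding red one at -y; 48 mm over their outsides.
- gate_grip: The black plate of the gate's grip, fixed to the gate, 22 x 6 x 50 mm. Origin: on the gate's top under the plate, 56 mm below its top edge; gate axes.
- safety_catch (a joint): Travel of the grip's red plate towards its black plate, m: 0 at rest (bolt out), 0.011 fully squeezed; spring loaded, 3 N at the start to 6 N. From about 0.009 the gate clears the safety keeper; squeeze it fully; it is needed only until the gate is beyond 0.2 rad, and may stay squeezed.
- multimeter: Multimeter lying flat, teal and black, 88 x 180 x 46 mm. Loose; not part of the job. Origin: at its underside.
- screwdriver: Screwdriver with a red handle, 170 mm long, lying in front of the tray. Loose; not part of the job. Origin: at its underside.
- solder_reel: Solder reel on end, blue flanges, 60 mm diameter x 46 mm. Loose; not part of the job. Origin: at its underside.
- flux_bottle: White bottle with a red cap, 38 mm diameter x 85 mm. Loose; not part of the job. Origin: at its underside.
- tip_cleaner: Dark pot with brass wool, 72 mm diameter x 44 mm. Loose; not part of the job. Origin: at its underside.
- bit_box: Orange bit box, 110 x 70 x 24 mm. Loose; not part of the job. Origin: at its underside.

How it is judged:
On the way, in this order (a step that is already met when the one before it is completed fails the run):
1. every pocket of the tray holds a cell, seated and upright, the gate still shut (horizontal distance between each of cell_a, cell_b, cell_c, cell_d and tray below 0.05 m and height (world z) of each of cell_a, cell_b, cell_c, cell_d below 0.014 m and angle between each of cell_a, cell_b, cell_c, cell_d's own z axis and vertical below 0.17 rad and (((horizontal distance between cell_e and tray below 0.05 m and height (world z) of cell_e below 0.014 m and angle between cell_e's own z axis and vertical below 0.17 rad) and (horizontal distance between cell_f and tray below 0.05 m and height (world z) of cell_f below 0.014 m and angle between cell_f's own z axis and vertical below 0.17 rad)) or ((horizontal distance between cell_e and tray below 0.05 m and height (world z) of cell_e below 0.014 m and angle between cell_e's own z axis and vertical below 0.17 rad) and (horizontal distance between cell_g and tray below 0.05 m and height (world z) of cell_g below 0.014 m and angle between cell_g's own z axis and vertical below 0.17 rad)) or ((horizontal distance between cell_f and tray below 0.05 m and height (world z) of cell_f below 0.014 m and angle between cell_f's own z axis and vertical below 0.17 rad) and (horizontal distance between cell_g and tray below 0.05 m and height (world z) of cell_g below 0.014 m and angle between cell_g's own z axis and vertical below 0.17 rad))) and value of joint gate below 0.05 rad), for 0.2 s.
2. the main catch is squeezed home between the fingers and the gate springs ajar (value of joint main_catch above 0.007 m and contact force between the fingers and main_rest above 1 N and value of joint gate above 0.07 rad).
3. the safety catch in the grip is squeezed with the gate ajar (value of joint safety_catch above 0.006 m and contact force between the fingers and gate_grip above 1 N and value of joint gate between 0.05 and 0.35 rad), for 0.05 s.
4. the gate is swung past its detent by its grip (value of joint gate above 0.9 rad and contact force between the fingers and gate_grip above 1 N), for 0.05 s.
At the end, for the whole second after the job is handed in: The four first cells and two spares stand seated in the tray's six pockets (underside below 14 mm, leaning under 10 degrees), and the gate stands still at 1.25 rad (72 degrees) or more, held by the fingers on the grip's black plate with more than 1 N (horizontal distance between each of cell_a, cell_b, cell_c, cell_d and tray below 0.05 m and height (world z) of each of cell_a, cell_b, cell_c, cell_d below 0.014 m and angle between each of cell_a, cell_b, cell_c, cell_d's own z axis and vertical below 0.17 rad and (((horizontal distance between cell_e and tray below 0.05 m and height (world z) of cell_e below 0.014 m and angle between cell_e's own z axis and vertical below 0.17 rad) and (horizontal distance between cell_f and tray below 0.05 m and height (world z) of cell_f below 0.014 m and angle between cell_f's own z axis and vertical below 0.17 rad)) or ((horizontal distance between cell_e and tray below 0.05 m and height (world z) of cell_e below 0.014 m and angle between cell_e's own z axis and vertical below 0.17 rad) and (horizontal distance between cell_g and tray below 0.05 m and height (world z) of cell_g below 0.014 m and angle between cell_g's own z axis and vertical below 0.17 rad)) or ((horizontal distance between cell_f and tray below 0.05 m and height (world z) of cell_f below 0.014 m and angle between cell_f's own z axis and vertical below 0.17 rad) and (horizontal distance between cell_g and tray below 0.05 m and height (world z) of cell_g below 0.014 m and angle between cell_g's own z axis and vertical below 0.17 rad))) and value of joint gate above 1.25 rad and velocity of joint gate between -0.1 and 0.1 rad/s and contact force between the fingers and gate_grip above 1 N); the arm keeps its last pose, push and grip.
It fails at once if a cell that was already in the tray is pulled out (height (world z) of any of cell_a, cell_b, cell_c, cell_d above 0.025 m).
It fails at once if another thing on the bench is pushed more than 30 mm away or over (distance of any of multimeter, screwdriver, solder_reel, flux_bottle, tip_cleaner, bit_box from where it was at the start of the episode above 0.03 m).
It also fails if it takes over 67 s, if anything falls off the work surface, if the arm or the gripper's body presses on something with over 40 N, if the wrist force passes 120 N, or if a joint passes its speed limit or range.

## Working session

There is one attempt and no reset: what is moved stays moved. The work goes in short steps, Python scripts to look and compute and a tool call to move; the robot and the scene stay as the last step left them, time stands still between calls to the robot, and variables do not carry over. Pictures are saved under pics/ and viewed, at most 10 in all, crops included, and the job is handed in when it is done.

Besides the shell and the picture viewer there is one more tool, called in YAML: its name, and indented under it one key for each argument. move_arm: Moves the arm, as the interface text tells. Its arguments: {"type":"object","properties":{"moves":{"type":"array"},"fingers":{"type":"number"}},"required":["moves"]}

```bash
mkdir -p pics; cat > h.py <<'E'
from rig import *
import numpy as np, cv2
def save(n,f):
    s=read_state(); c=capture(n); cv2.imwrite('pics/'+f+'.png',c['pixels'][:,:,::-1]); 
    import pickle; pickle.dump((s,c),open('pics/'+f+'.pkl','wb')); return s,c
E
python3 - <<'E'
from h import *
for n in('side','top'):
    s,c=save(n,n+'0'); print(c['intrinsics'],c['world_to_cam'])
s=read_state();print(s)
E
```

```text
[[373.69364363   0.         314.33235199]
 [  0.         373.69364363 197.27540872]
 [  0.           0.           1.        ]] [[ 0.99103283 -0.1335744  -0.00343737 -0.50606501]
 [-0.08600613 -0.61799807 -0.78146102  0.22370077]
 [ 0.1022589   0.77474916 -0.62394459  1.28719678]
 [ 0.          0.          0.          1.        ]]
[[475.67249971   0.         318.12666226]
 [  0.         475.67249971 198.8866032 ]
 [  0.           0.           1.        ]] [[ 5.81588758e-04 -9.99988933e-01  4.66849689e-03  9.73269549e-02]
 [-9.98481392e-01 -8.37872672e-04 -5.50836496e-02  5.36719255e-01]
 [ 5.50869516e-02 -4.62937124e-03 -9.98470829e-01  1.93266720e+00]
 [ 0.00000000e+00  0.00000000e+00  0.00000000e+00  1.00000000e+00]]
{'clock': 0.1, 'joints': array([ 1.37015691,  0.50177684, -0.42679613,  1.55136071,  0.22081751,
        1.13832359, -0.21033207]), 'qd': array([-0.00118004, -0.00080935, -0.00271831, -0.00350834, -0.00046326,
       -0.00013755,  0.0002908 ]), 'joint_efforts': array([-1.15027014e-02, -5.70809591e+01, -5.83895355e+00, -2.81748211e+01,
        1.05539957e-02,  5.55579303e-03,  2.01110663e-05]), 'position': array([ 0.2904827 , -0.58080619,  0.25234143]), 'orientation': array([-3.05575257e+00, -7.21701628e-01,  5.93001891e-04]), 'force': array([-0.21667432, -0.65184883, -0.14509967]), 'torque': array([ 0.04721695, -0.01709082,  0.01128433]), 'finger_force': 0.0, 'grip_width': 0.08546928629442231}
```

View pics/side0.png

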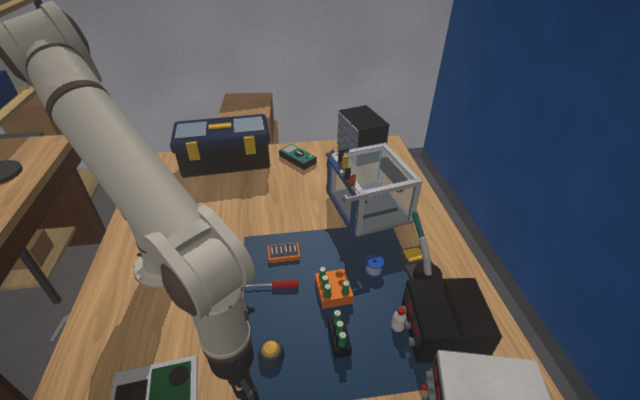

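View pics/top0.png

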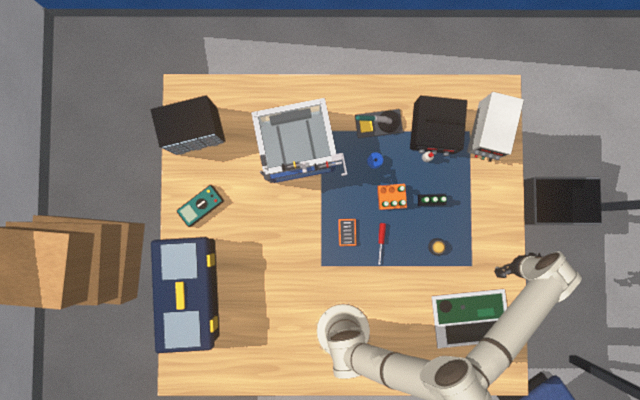

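```bash
python3 - <<'E'
from h import *
t=cv2.imread('pics/top0.png');s=cv2.imread('pics/side0.png')
def cr(i,x,y,w=100,h=75): return cv2.resize(i[y:y+h,x:x+w],(400,300),interpolation=cv2.INTER_CUBIC)
cv2.imwrite('pics/c0.png',np.vstack([np.hstack([cr(t,365,160),cr(t,250,110)]),np.hstack([cr(s,290,280),cr(s,315,130)])]))
E
```

```text
(no output)
```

View pics/c0.png

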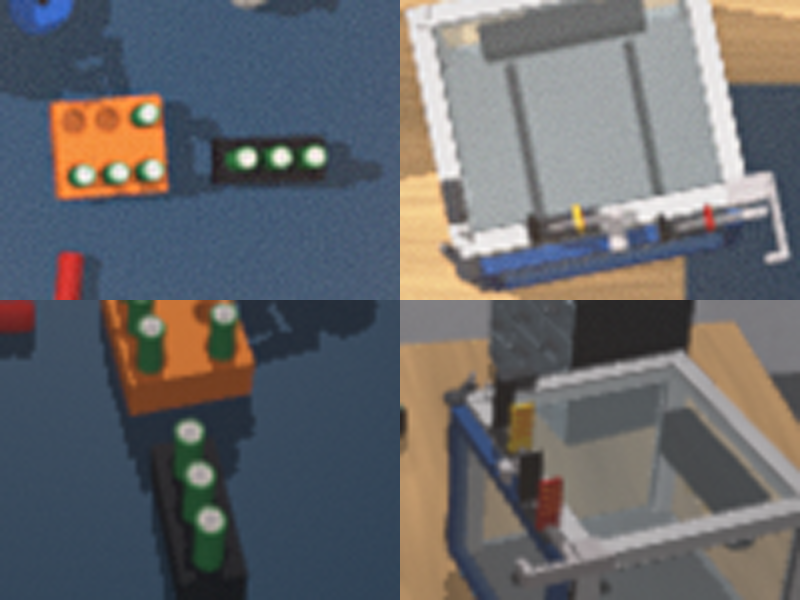

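```bash
cat >> h.py <<'E'
import pickle
def load(f): return pickle.load(open('pics/'+f+'.pkl','rb'))
from scipy.spatial.transform import Rotation as R
def P(f):
    s,c=load(f)
    if 'world_to_cam' in c: W=c['world_to_cam']
    else:
        T=np.eye(4);T[:3,:3]=R.from_rotvec(s['orientation']).as_matrix();T[:3,3]=s['position']
        W=np.linalg.inv(T@c['T_tool_cam'])
    return c['intrinsics']@W[:3]
def tri(obs): # [(file,u,v)]
    A=[]
    for f,u,v in obs:
        p=P(f);A+=[(u*p[2]-p[0])/np.linalg.norm(p[2,:3]),(v*p[2]-p[1])/np.linalg.norm(p[2,:3])]
    A=np.array(A);X,*_=np.linalg.lstsq(A[:,:3],-A[:,3],rcond=None);return X
def atz(f,u,v,z):
    p=P(f);A=np.array([u*p[2]-p[0],v*p[2]-p[1]]);return np.append(np.linalg.solve(A[:,:2],-A[:,2]*z-A[:,3]),z)
def proj(f,X):
    q=P(f)@np.append(X,1);return q[:2]/q[2]
E
python3 - <<'E'
from h import *
np.set_printoptions(precision=4,suppress=True)
t=lambda x,y,ox=365,oy=160:(ox+(x-1.5)/4,oy+(y-1.5)/4)
for (a,b),(c,d) in [((247,158),(189,132)),((281,156),(199,174)),((316,156),(210,220)),((152,169),(151,25)),((148,114),(224,15))]:
    print(tri([('top0',*t(a,b)),('side0',*t(c,d,290,280))]), atz('top0',*t(a,b),.078))
for n,a,c in [('yel',(179,214),(120,105)),('blk',(135,222),(103,80)),('gblk',(265,222),(130,155)),('red',(309,213),(151,180))]:
    print(n,tri([('top0',*t(*a,250,110)),('side0',*t(*c,315,130))]),atz('top0',*t(*a,250,110),.256))
for a in [(74,121),(108,118)]: print(atz('top0',*t(*a),.03))
for a in [(84,175),(118,172),(152,169),(148,114)]: print(atz('top0',*t(*a),.078))
E
```

```text
[ 0.5313 -0.3304  0.0803] [ 0.5326 -0.3311  0.078 ]
[ 0.5328 -0.364   0.0808] [ 0.5346 -0.3649  0.078 ]
[ 0.5331 -0.3986  0.081 ] [ 0.5346 -0.3996  0.078 ]
[ 0.5202 -0.2363  0.0801] [ 0.5216 -0.2368  0.078 ]
[ 0.5753 -0.2331  0.0783] [ 0.5762 -0.2333  0.078 ]
yel [0.6495 0.1846 0.2585] [0.6522 0.1844 0.256 ]
blk [0.6417 0.2239 0.2614] [0.6449 0.2239 0.256 ]
gblk [0.6426 0.1073 0.2573] [0.645 0.107 0.256]
red [0.6513 0.0677 0.2579] [0.6532 0.0674 0.256 ]
[ 0.5727 -0.1666  0.03  ]
[ 0.5758 -0.2012  0.03  ]
[ 0.5156 -0.1693  0.078 ]
[ 0.5186 -0.2031  0.078 ]
[ 0.5216 -0.2368  0.078 ]
[ 0.5762 -0.2333  0.078 ]
```

The manual's scale: shifts go in shares of 30 cm and turns go in shares of 360 degrees. Converting my numbers, 24.5 cm / 30 = 0.8167, 21.5 cm / 30 = 0.7167, 1.14 rad / 6.2832 = 0.1814.

move_arm:
  moves:
    - {"dp": [0.8167, 0.7167, 0], "twist": 0.1814}
    - {"dp": [0.8167, 0.7167, 0], "twist": 0.1814}
    - {"dp": [0.8167, 0.7167, 0], "twist": 0.1814}
    - {"dp": [0.8167, 0.7167, 0], "twist": 0.1814}
    - {"dp": [0.8167, 0.7167, 0], "twist": 0.1814}
  fingers: 0

```text
clock: 0.72
position: [0.5266, -0.3739, 0.253]
orientation: [-2.395, -2.032, 0.0]
force: [1.9, -1.1, 0.5]
grip_width: 0.0429
finger_force: 0.0
```

```bash
python3 - <<'E'
from h import *
s,c=save('wrist','w1'); print(s['position'],s['orientation'],s['joints'],c['T_tool_cam'],c['intrinsics'],s['grip_width'])
E
```

```text
[ 0.52660857 -0.3739071   0.25301666] [-2.39549095e+00 -2.03203238e+00  4.92065014e-04] [ 1.05560661  0.54921013 -0.686369    1.55518943  0.3676524   1.1701287
  0.13263092] [[ 7.19070319e-04 -9.59473095e-01 -2.81799331e-01  7.19606783e-02]
 [ 9.99999710e-01  6.18925424e-04  4.44386500e-04  4.72405009e-04]
 [-2.51964120e-04 -2.81799569e-01  9.59473261e-01 -1.19891886e-01]
 [ 0.00000000e+00  0.00000000e+00  0.00000000e+00  1.00000000e+00]] [[277.20643349   0.         319.10364725]
 [  0.         277.20643349 201.8231883 ]
 [  0.           0.           1.        ]] 0.04288355625517104
```

Converted, 1 cm / 30 = 0.0333, 0.19 rad / 6.2832 = 0.0302.

move_arm:
  moves:
    - {"dp": [0.0333, 0, 0], "twist": 0.0302}
    - {"dp": [0.0333, 0, 0], "twist": 0.0302}
    - {"dp": [0.0333, 0, 0], "twist": 0.0302}

```text
clock: 1.15
position: [0.5347, -0.3759, 0.2528]
orientation: [-2.203, -2.238, 0.001]
force: [0.5, -0.1, 0.6]
grip_width: 0.0427
finger_force: 0.0
```

```bash
python3 - <<'E'
from h import *
s,c=save('wrist','w2'); print(s['position'],s['orientation'],s['qd'].round(3))
E
```

```text
[ 0.53465419 -0.37593793  0.25277877] [-2.20333957e+00 -2.23794935e+00  7.56496277e-04] [ 0.004 -0.009  0.002  0.001 -0.001  0.001  0.012]
```

Converted, 9 cm / 30 = 0.3.

move_arm:
  moves:
    - {"dp": [0, 0.3, 0], "twist": 0}
    - {"dp": [0, 0.3, 0], "twist": 0}
    - {"dp": [0, 0.3, 0], "twist": 0}
    - {"dp": [0, 0.3, 0], "twist": 0}

```text
clock: 1.7
position: [0.5351, -0.287, 0.2535]
orientation: [2.201, 2.24, -0.002]
force: [-0.3, -0.1, 0.0]
grip_width: 0.0424
finger_force: 0.0
```

```bash
python3 - <<'E'
from h import *
s,c=save('wrist','w3'); print(s['position'],s['orientation'],s['qd'].round(3))
a=cv2.imread('pics/w2.png');b=cv2.imread('pics/w3.png')
cv2.imwrite('pics/c1.png',np.vstack([a[100:400],b[100:400]]))
E
```

```text
[ 0.53507833 -0.28701266  0.2534689 ] [ 2.20143600e+00  2.24009348e+00 -1.76782825e-03] [ 0.01   0.012  0.009 -0.009 -0.001  0.001  0.003]
```

View pics/c1.png

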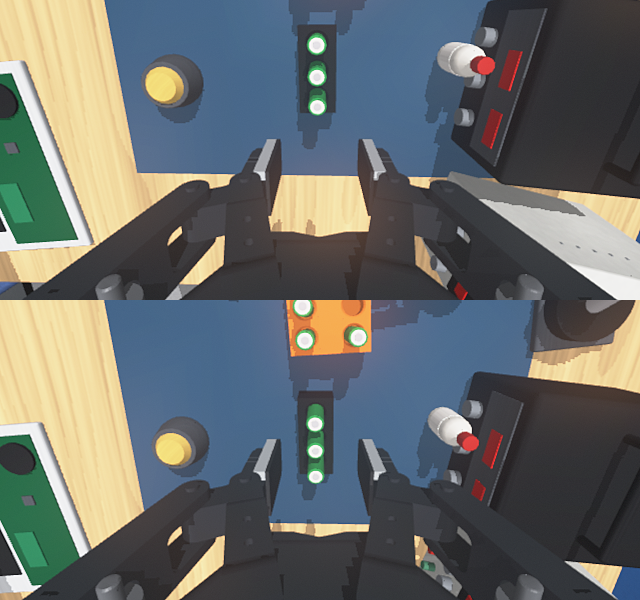

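Converted, 5 cm / 30 = 0.1667.

move_arm:
  moves:
    - {"dp": [0, 0.1667, 0], "twist": 0}
    - {"dp": [0, 0.1667, 0], "twist": 0}
    - {"dp": [0, 0.1667, 0], "twist": 0}

```text
clock: 2.12
position: [0.5355, -0.2367, 0.2532]
orientation: [2.2, 2.242, -0.001]
force: [0.3, -1.0, -0.1]
grip_width: 0.0428
finger_force: 0.0
```

```bash
cat >> h.py <<'E'
def whites(f):
    im=load(f)[1]['pixels'];hsv=cv2.cvtColor(im,cv2.COLOR_RGB2HSV)
    m=((hsv[...,2]>185)&(hsv[...,1]<50)).astype(np.uint8)
    n,l,st,ce=cv2.connectedComponentsWithStats(m)
    return [(ce[i].round(1),st[i][2:].tolist()) for i in range(1,n) if 60<st[i][4]<900]
E
python3 - <<'E'
from h import *
np.set_printoptions(precision=4,suppress=True)
s,c=save('wrist','w4'); print(s['position'])
for f in('w2','w3','w4'):
    for ce,st in whites(f):
        if 240<ce[0]<400: print(f,ce,st,atz(f,*ce,.078))
E
```

```text
[ 0.5355 -0.2367  0.2532]
w2 [302.3   5.9] [18, 15, 213] [ 0.5169 -0.2035  0.078 ]
w2 [363.8  41.2] [17, 19, 255] [ 0.5751 -0.2314  0.078 ]
w2 [305.   45.2] [17, 19, 252] [ 0.5194 -0.2357  0.078 ]
w2 [316.1 144.8] [15, 15, 186] [ 0.5312 -0.3285  0.078 ]
w2 [316.6 176.7] [15, 15, 170] [ 0.5322 -0.3623  0.078 ]
w2 [316.9 206.6] [15, 14, 157] [ 0.533  -0.3961  0.078 ]
w3 [299.5  69.1] [16, 18, 231] [ 0.5145 -0.1679  0.078 ]
w3 [302.  105.8] [16, 17, 212] [ 0.5169 -0.2016  0.078 ]
w3 [358. 137.] [15, 15, 190] [ 0.5751 -0.2312  0.078 ]
w3 [304.5 140.1] [16, 16, 191] [ 0.5195 -0.2354  0.078 ]
w3 [314.7 223.7] [14, 13, 148] [ 0.5314 -0.3282  0.078 ]
w3 [315.  250.7] [13, 13, 133] [ 0.5322 -0.3619  0.078 ]
w3 [315.2 276.3] [13, 12, 125] [ 0.533  -0.3959  0.078 ]
w4 [299.2 122.6] [16, 16, 201] [ 0.5144 -0.1675  0.078 ]
w4 [301.6 156. ] [16, 15, 184] [ 0.5169 -0.2014  0.078 ]
w4 [355.1 184.3] [15, 14, 169] [ 0.5752 -0.231   0.078 ]
w4 [303.9 187.1] [15, 15, 170] [ 0.5195 -0.2352  0.078 ]
w4 [313.7 263.3] [14, 12, 133] [ 0.5315 -0.3278  0.078 ]
w4 [314.  288.1] [13, 12, 120] [ 0.5323 -0.3616  0.078 ]
w4 [313.8 311.4] [13, 10, 80] [ 0.5326 -0.3952  0.078 ]
```

Converted, -12 cm / 30 = -0.4, -9.15 cm / 30 = -0.305.

move_arm:
  moves:
    - {"dp": [-0.0133, -0.305, 0], "twist": 0}
    - {"dp": [-0.0133, -0.305, 0], "twist": 0}
    - {"dp": [-0.0133, -0.305, -0.2], "twist": 0}
    - {"dp": [-0.0133, -0.305, -0.4], "twist": 0}
    - {"dp": [-0.0133, -0.305, -0.4], "twist": 0}

```text
clock: 2.8
position: [0.5272, -0.3268, 0.1281]
orientation: [-2.194, -2.234, 0.004]
force: [-0.4, -0.6, 0.1]
grip_width: 0.0425
finger_force: 0.0
```

move_arm:
  moves:
    - {"dp": [0, 0, 0], "twist": 0}
    - {"dp": [0, 0, 0], "twist": 0}

```text
clock: 3.05
position: [0.5337, -0.3278, 0.1365]
orientation: [2.196, 2.24, 0.002]
force: [0.6, 0.1, 0.4]
grip_width: 0.043
finger_force: 0.0
```

Converted, -4.5 cm / 30 = -0.15, -3 cm / 30 = -0.1.

move_arm:
  moves:
    - {"dp": [0, 0, -0.05], "twist": 0}
    - {"dp": [0, 0, -0.1], "twist": 0}
    - {"dp": [0, 0, -0.15], "twist": 0}
    - {"dp": [0, 0, -0.15], "twist": 0}
    - {"dp": [0, 0, -0.15], "twist": 0}

```text
clock: 3.68
position: [0.5318, -0.3265, 0.0881]
orientation: [-2.198, -2.244, -0.0]
force: [-0.3, -0.7, -0.2]
grip_width: 0.0428
finger_force: 0.0
```

Converted, -2.2 cm / 30 = -0.0733, -0.15 cm / 30 = -0.005.

move_arm:
  moves:
    - {"dp": [0, -0.005, -0.04], "twist": 0}
    - {"dp": [0, -0.005, -0.0733], "twist": 0}
    - {"dp": [0, -0.005, -0.0733], "twist": 0}
    - {"dp": [0, -0.005, -0.0733], "twist": 0}

```text
clock: 4.18
position: [0.5318, -0.3281, 0.0662]
orientation: [-2.198, -2.244, -0.0]
force: [-0.3, -0.1, 0.1]
grip_width: 0.0426
finger_force: 0.0
```

move_arm:
  moves:
    - {"dp": [0, 0, 0], "twist": 0}
    - {"dp": [0, 0, 0], "twist": 0}
    - {"dp": [0, 0, 0], "twist": 0}
    - {"dp": [0, 0, 0], "twist": 0}
  fingers: -1

```text
clock: 4.68
position: [0.532, -0.3284, 0.0668]
orientation: [2.198, 2.244, 0.0]
force: [0.0, -0.3, 3.9]
grip_width: 0.0196
finger_force: 58.6
```

Converted, 9.5 cm / 30 = 0.3167, 8 cm / 30 = 0.2667.

move_arm:
  moves:
    - {"dp": [0, 0, 0.0667], "twist": 0}
    - {"dp": [0, 0, 0.1667], "twist": 0}
    - {"dp": [0, 0, 0.2667], "twist": 0}
    - {"dp": [0, 0, 0.3167], "twist": 0}
    - {"dp": [0, 0, 0.3167], "twist": 0}

```text
clock: 5.3
position: [0.5323, -0.3286, 0.1628]
orientation: [2.197, 2.242, 0.0]
force: [-0.3, 0.2, -1.8]
grip_width: 0.0193
finger_force: 58.6
```

Converted, 16.5 cm / 30 = 0.55, 13 cm / 30 = 0.4333, 0.055 rad / 6.2832 = 0.0088.

move_arm:
  moves:
    - {"dp": [0.0333, 0.1333, 0], "twist": 0.0088}
    - {"dp": [0.0667, 0.3, 0], "twist": 0.0088}
    - {"dp": [0.1, 0.4333, 0], "twist": 0.0088}
    - {"dp": [0.1267, 0.55, 0], "twist": 0.0088}
    - {"dp": [0.1267, 0.55, 0], "twist": 0.0088}

```text
clock: 5.92
position: [0.5697, -0.1583, 0.1604]
orientation: [-2.126, -2.309, -0.002]
force: [0.5, 0.3, -1.4]
grip_width: 0.0196
finger_force: 58.6
```

move_arm:
  moves:
    - {"dp": [0, 0, 0], "twist": 0}
    - {"dp": [0, 0, 0], "twist": 0}
    - {"dp": [0, 0, 0], "twist": 0}

```text
clock: 6.3
position: [0.5693, -0.1646, 0.161]
orientation: [-2.138, -2.301, 0.001]
force: [0.3, 0.4, -0.4]
grip_width: 0.0198
finger_force: 58.6
```

move_arm:
  moves:
    - {"dp": [0, 0, -0.05], "twist": 0}
    - {"dp": [0, 0, -0.1], "twist": 0}
    - {"dp": [0, 0, -0.15], "twist": 0}
    - {"dp": [0, 0, -0.1833], "twist": 0}
    - {"dp": [0, 0, -0.1833], "twist": 0}

```text
clock: 6.92
position: [0.569, -0.1628, 0.105]
orientation: [-2.134, -2.303, 0.001]
force: [-0.5, -0.7, -0.8]
grip_width: 0.0195
finger_force: 58.6
```

move_arm:
  moves:
    - {"dp": [0, 0, 0], "twist": 0}
    - {"dp": [0, 0, 0], "twist": 0}

```text
clock: 7.18
position: [0.5702, -0.1633, 0.1069]
orientation: [2.135, 2.303, 0.001]
force: [0.3, 0.2, -0.4]
grip_width: 0.0194
finger_force: 58.6
```

```bash
python3 - <<'E'
from h import *
s,c=save('wrist','w5')
for n in ('side','top'):save(n,n+'1')
a=cv2.imread('pics/w5.png')[60:360,120:520]
b=cv2.resize(cv2.imread('pics/side1.png')[255:330,290:390],(400,300),interpolation=2)
cv2.imwrite('pics/c2.png',np.hstack([a,b]));print(s['position'],[w for w in whites('w5') if 240<w[0][0]<400])
E
```

```text
[ 0.57018559 -0.16328083  0.10694174] [(array([348.5, 255.6]), [17, 40, 348]), (array([290. , 255.7]), [17, 40, 354]), (array([318.9, 286.2]), [35, 31, 871])]
```

View pics/c2.png

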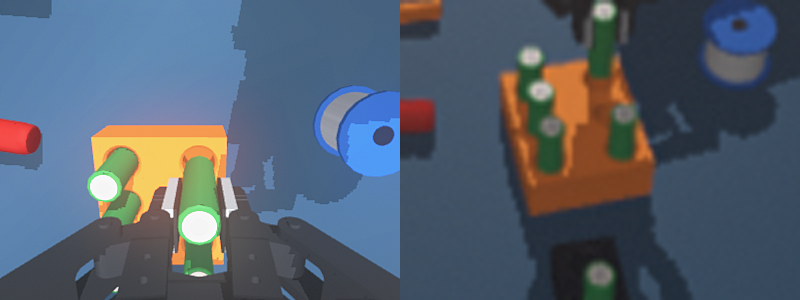

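Converted, -2.5 cm / 30 = -0.0833, -2 cm / 30 = -0.0667.

move_arm:
  moves:
    - {"dp": [0, 0, -0.0333], "twist": 0}
    - {"dp": [0, 0, -0.0667], "twist": 0}
    - {"dp": [0, 0, -0.0833], "twist": 0}
    - {"dp": [0, 0, -0.0833], "twist": 0}

```text
clock: 7.82
position: [0.5692, -0.163, 0.0805]
orientation: [-2.135, -2.303, 0.001]
force: [-0.2, -1.0, -0.8]
grip_width: 0.0194
finger_force: 58.6
```

Converted, -1.3 cm / 30 = -0.0433, -0.6 cm / 30 = -0.02.

move_arm:
  moves:
    - {"dp": [0, 0, -0.02], "twist": 0}
    - {"dp": [0, 0, -0.0433], "twist": 0}
    - {"dp": [0, 0, -0.0433], "twist": 0}
    - {"dp": [0, 0, -0.0433], "twist": 0}

```text
clock: 8.32
position: [0.5698, -0.1631, 0.0683]
orientation: [-2.136, -2.304, -0.0]
force: [-0.5, -0.2, 0.2]
grip_width: 0.0193
finger_force: 58.6
```

Converted, -0.1 cm / 30 = -0.0033.

move_arm:
  moves:
    - {"dp": [0, 0, -0.0033], "twist": 0}
    - {"dp": [0, 0, -0.0033], "twist": 0}
    - {"dp": [0, 0, -0.0033], "twist": 0}
  fingers: 0

```text
clock: 8.7
position: [0.5698, -0.1633, 0.0675]
orientation: [2.136, 2.303, 0.0]
force: [0.2, 0.2, -0.2]
grip_width: 0.0425
finger_force: 0.0
```

Converted, 7 cm / 30 = 0.2333, 5 cm / 30 = 0.1667.

move_arm:
  moves:
    - {"dp": [0, 0, 0.0667], "twist": 0}
    - {"dp": [0, 0, 0.1667], "twist": 0}
    - {"dp": [0, 0, 0.2333], "twist": 0}
    - {"dp": [0, 0, 0.2333], "twist": 0}

```text
clock: 9.2
position: [0.5712, -0.1636, 0.1398]
orientation: [2.133, 2.3, 0.003]
force: [-0.1, 0.3, -0.3]
grip_width: 0.0425
finger_force: 0.0
```

Converted, -19.9 cm / 30 = -0.6633, -15 cm / 30 = -0.5, -0.05 rad / 6.2832 = -0.008.

move_arm:
  moves:
    - {"dp": [-0.0267, -0.1667, 0], "twist": -0.008}
    - {"dp": [-0.06, -0.3333, 0], "twist": -0.008}
    - {"dp": [-0.0933, -0.5, 0], "twist": -0.008}
    - {"dp": [-0.125, -0.6633, 0], "twist": -0.008}
    - {"dp": [-0.125, -0.6633, 0], "twist": -0.008}

```text
clock: 9.82
position: [0.5287, -0.3687, 0.1357]
orientation: [-2.203, -2.239, 0.005]
force: [0.5, 0.4, -0.1]
grip_width: 0.0428
finger_force: 0.0
```

Converted, -4.5 cm / 30 = -0.15, -4 cm / 30 = -0.1333.

move_arm:
  moves:
    - {"dp": [0, 0, -0.0333], "twist": 0}
    - {"dp": [0, 0, -0.0833], "twist": 0}
    - {"dp": [0, 0, -0.1333], "twist": 0}
    - {"dp": [0, 0, -0.15], "twist": 0}
    - {"dp": [0, 0, -0.15], "twist": 0}

```text
clock: 10.45
position: [0.5321, -0.3615, 0.0916]
orientation: [-2.191, -2.25, -0.0]
force: [-0.1, 0.9, -0.5]
grip_width: 0.0429
finger_force: 0.0
```

move_arm:
  moves:
    - {"dp": [0, 0, 0], "twist": 0}
    - {"dp": [0, 0, 0], "twist": 0}

```text
clock: 10.7
position: [0.5326, -0.3625, 0.0929]
orientation: [2.192, 2.249, 0.0]
force: [0.9, -0.7, -0.5]
grip_width: 0.0428
finger_force: 0.0
```

Converted, -2.6 cm / 30 = -0.0867, -2 cm / 30 = -0.0667.

move_arm:
  moves:
    - {"dp": [0, 0, -0.0333], "twist": 0}
    - {"dp": [0, 0, -0.0667], "twist": 0}
    - {"dp": [0, 0, -0.0867], "twist": 0}
    - {"dp": [0, 0, -0.0867], "twist": 0}
    - {"dp": [0, 0, -0.0867], "twist": 0}

```text
clock: 11.32
position: [0.5324, -0.3622, 0.0664]
orientation: [2.193, 2.25, 0.0]
force: [0.0, 0.2, -0.3]
grip_width: 0.0427
finger_force: 0.0
```

move_arm:
  moves:
    - {"dp": [0, 0, 0], "twist": 0}
    - {"dp": [0, 0, 0], "twist": 0}
    - {"dp": [0, 0, 0], "twist": 0}
    - {"dp": [0, 0, 0], "twist": 0}
  fingers: -1

```text
clock: 11.82
position: [0.5325, -0.3624, 0.0668]
orientation: [2.192, 2.249, 0.0]
force: [0.4, -0.6, 3.2]
grip_width: 0.0194
finger_force: 58.6
```

Converted, 9.5 cm / 30 = 0.3167, 8 cm / 30 = 0.2667.

move_arm:
  moves:
    - {"dp": [0, 0, 0.0667], "twist": 0}
    - {"dp": [0, 0, 0.1667], "twist": 0}
    - {"dp": [0, 0, 0.2667], "twist": 0}
    - {"dp": [0, 0, 0.3167], "twist": 0}
    - {"dp": [0, 0, 0.3167], "twist": 0}

```text
clock: 12.45
position: [0.5328, -0.3626, 0.1628]
orientation: [2.191, 2.248, 0.0]
force: [-0.2, 0.7, -1.5]
grip_width: 0.0196
finger_force: 58.7
```

Converted, 16.5 cm / 30 = 0.55, 13 cm / 30 = 0.4333, 0.05 rad / 6.2832 = 0.008.

move_arm:
  moves:
    - {"dp": [0.0333, 0.1333, 0], "twist": 0.008}
    - {"dp": [0.0667, 0.3, 0], "twist": 0.008}
    - {"dp": [0.1, 0.4333, 0], "twist": 0.008}
    - {"dp": [0.1333, 0.55, 0], "twist": 0.008}
    - {"dp": [0.1333, 0.55, 0], "twist": 0.008}

```text
clock: 13.08
position: [0.5724, -0.1921, 0.1604]
orientation: [-2.126, -2.309, -0.002]
force: [0.7, -1.1, 0.2]
grip_width: 0.0196
finger_force: 58.7
```

move_arm:
  moves:
    - {"dp": [0, 0, 0], "twist": 0}
    - {"dp": [0, 0, 0], "twist": 0}
    - {"dp": [0, 0, -0.05], "twist": 0}
    - {"dp": [0, 0, -0.1], "twist": 0}
    - {"dp": [0, 0, -0.1333], "twist": 0}

```text
clock: 13.7
position: [0.5712, -0.1973, 0.1194]
orientation: [-2.135, -2.302, 0.001]
force: [0.2, 0.5, 0.0]
grip_width: 0.0195
finger_force: 58.7
```

Converted, -1.5 cm / 30 = -0.05.

move_arm:
  moves:
    - {"dp": [0, 0, -0.05], "twist": 0}
    - {"dp": [0, 0, -0.05], "twist": 0}
    - {"dp": [0, 0, -0.05], "twist": 0}
    - {"dp": [0, 0, -0.05], "twist": 0}

```text
clock: 14.2
position: [0.5727, -0.1972, 0.1069]
orientation: [2.135, 2.303, 0.001]
force: [0.3, -0.9, -0.4]
grip_width: 0.0193
finger_force: 58.7
```

Spot on the pocket; descend.

Converted, -2.5 cm / 30 = -0.0833, -2 cm / 30 = -0.0667.

move_arm:
  moves:
    - {"dp": [0, 0, -0.0333], "twist": 0}
    - {"dp": [0, 0, -0.0667], "twist": 0}
    - {"dp": [0, 0, -0.0833], "twist": 0}
    - {"dp": [0, 0, -0.0833], "twist": 0}

```text
clock: 14.7
position: [0.5717, -0.197, 0.0805]
orientation: [-2.135, -2.303, 0.001]
force: [-0.7, 0.9, -0.8]
grip_width: 0.0194
finger_force: 58.7
```

Converted, -1.35 cm / 30 = -0.045, -0.6 cm / 30 = -0.02.

move_arm:
  moves:
    - {"dp": [0, 0, -0.02], "twist": 0}
    - {"dp": [0, 0, -0.045], "twist": 0}
    - {"dp": [0, 0, -0.045], "twist": 0}
    - {"dp": [0, 0, -0.045], "twist": 0}

```text
clock: 15.2
position: [0.5721, -0.1972, 0.0677]
orientation: [-2.136, -2.304, 0.0]
force: [-0.3, -1.0, -0.5]
grip_width: 0.0197
finger_force: 58.6
```

move_arm:
  moves:
    - {"dp": [0, 0, 0], "twist": 0}
    - {"dp": [0, 0, 0], "twist": 0}
    - {"dp": [0, 0, 0], "twist": 0}
  fingers: 0

```text
clock: 15.58
position: [0.5723, -0.1973, 0.068]
orientation: [2.136, 2.304, 0.0]
force: [-1.3, -0.4, -0.3]
grip_width: 0.0427
finger_force: 0.0
```

Converted, 20 cm / 30 = 0.6667, 16 cm / 30 = 0.5333.

move_arm:
  moves:
    - {"dp": [0, 0, 0.0667], "twist": 0}
    - {"dp": [0, 0, 0.2], "twist": 0}
    - {"dp": [0, 0, 0.3667], "twist": 0}
    - {"dp": [0, 0, 0.5333], "twist": 0}
    - {"dp": [0, 0, 0.6667], "twist": 0}

```text
clock: 16.2
position: [0.5728, -0.1968, 0.2717]
orientation: [2.133, 2.302, 0.002]
force: [0.8, -0.5, 0.6]
grip_width: 0.0431
finger_force: 0.0
```

```bash
python3 - <<'E'
from h import *
s,c=save('wrist','w6'); print(s['position'],s['joints'])
for ce,st in whites('w6'):
        if 200<ce[0]<440: print(ce,st,atz('w6',*ce,.078))
E
```

```text
[ 0.57275047 -0.19683127  0.27172924] [ 0.87405409  0.48218843 -0.79649376  1.64168628  0.3688597   1.17147374
  0.06612073]
[200.6  13. ] [6, 27, 110] [ 0.44479587 -0.03355245  0.078     ]
[214.6  13.4] [6, 28, 115] [ 0.45846083 -0.032827    0.078     ]
[268.4 155.5] [14, 14, 161] [ 0.51456815 -0.16747279  0.078     ]
[318.2 155.5] [14, 14, 161] [ 0.57033996 -0.16319298  0.078     ]
[269.8 184.9] [14, 13, 150] [ 0.51703826 -0.20120451  0.078     ]
[317.8 185. ] [14, 13, 147] [ 0.57245756 -0.19708908  0.078     ]
[271.2 212.6] [14, 13, 136] [ 0.51960489 -0.23493338  0.078     ]
[318.  212.7] [13, 13, 136] [ 0.57525321 -0.23082607  0.078     ]
[405.6 272.5] [25, 23, 200] [ 0.69286443 -0.3026442   0.078     ]
[277.9 325.3] [12, 10, 95] [ 0.53320319 -0.39568617  0.078     ]
```

Converted, 22 cm / 30 = 0.7333, 18 cm / 30 = 0.6, 0.68 rad / 6.2832 = 0.1082.

move_arm:
  moves:
    - {"dp": [-0.1, 0.1, 0.2], "twist": 0.0239}
    - {"dp": [-0.1, 0.2667, 0.3333], "twist": 0.0525}
    - {"dp": [-0.1, 0.4333, 0.3667], "twist": 0.0796}
    - {"dp": [-0.1, 0.6, 0.3667], "twist": 0.1082}
    - {"dp": [-0.1, 0.7333, 0.3667], "twist": 0.1353}
  fingers: 1

```text
clock: 16.88
position: [0.5417, 0.0255, 0.3796]
orientation: [0.984, 2.981, -0.001]
force: [0.3, -0.9, 0.0]
grip_width: 0.0853
finger_force: 0.0
```

Converted, 12 cm / 30 = 0.4, 8 cm / 30 = 0.2667, 0.83 rad / 6.2832 = 0.1321.

move_arm:
  moves:
    - {"dp": [0.0333, 0.1333, 0], "twist": 0.0286}
    - {"dp": [0.1, 0.2667, 0], "twist": 0.0573}
    - {"dp": [0.1667, 0.4, 0], "twist": 0.0859}
    - {"dp": [0.1667, 0.4, 0], "twist": 0.1114}
    - {"dp": [0.1667, 0.4, 0], "twist": 0.1321}

```text
clock: 17.5
position: [0.5918, 0.1443, 0.3787]
orientation: [-0.301, 3.127, 0.0]
force: [-0.2, 0.3, -0.6]
grip_width: 0.0854
finger_force: 0.0
```

move_arm:
  moves:
    - {"dp": [0, 0, 0], "twist": 0}
    - {"dp": [0, 0, 0], "twist": 0}
    - {"dp": [0, 0, 0], "twist": 0}

```text
clock: 17.88
position: [0.5922, 0.1426, 0.3782]
orientation: [-0.287, 3.128, -0.001]
force: [0.1, -0.3, 1.5]
grip_width: 0.0854
finger_force: 0.0
```

```bash
python3 - <<'E'
from h import *
s,c=save('wrist','w7'); print(s['position'],s['orientation'],s['joints'],s['qd'].round(3))
E
```

```text
[0.592162   0.1425511  0.37820711] [-2.86912922e-01  3.12796542e+00 -7.63901393e-04] [ 0.53019442  0.57103711 -1.22644288  1.48253197  0.53790122  1.46286605
  1.05200833] [-0.002  0.001 -0.001  0.     0.003 -0.002  0.005]
```

View pics/w7.png

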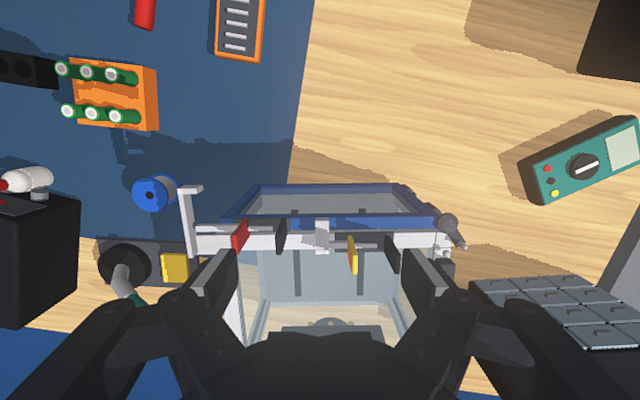

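```bash
python3 - <<'E'
from h import *
a=cv2.imread('pics/w7.png')[195:295,195:425]
b=cv2.resize(a,(805-5,348),interpolation=2);cv2.imwrite('pics/c3.png',b)
E
```

```text
(no output)
```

View pics/c3.png

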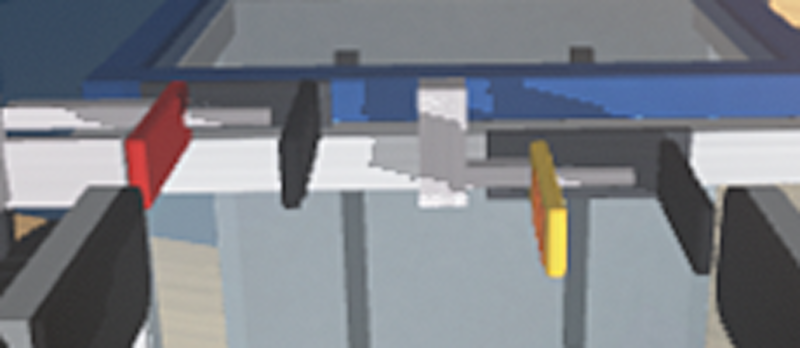

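Converted, 6 cm / 30 = 0.2, 3 cm / 30 = 0.1.

move_arm:
  moves:
    - {"dp": [0, 0.1, 0], "twist": 0}
    - {"dp": [0, 0.2, 0], "twist": 0}
    - {"dp": [0, 0.2, 0], "twist": 0}
    - {"dp": [0, 0.2, 0], "twist": 0}
    - {"dp": [0, 0.2, 0], "twist": 0}

```text
clock: 18.55
position: [0.5927, 0.2014, 0.3777]
orientation: [0.286, -3.128, 0.001]
force: [-0.3, 1.0, 0.2]
grip_width: 0.085
finger_force: 0.0
```

```bash
python3 - <<'E'
from h import *
s,c=save('wrist','w8'); print(s['position'],s['joints'])
a=cv2.imread('pics/w8.png')[185:305,115:395]
cv2.imwrite('pics/c4.png',cv2.resize(a,(800,343),interpolation=2))
E
```

```text
[0.59267003 0.20138253 0.37767129] [ 0.3983089   0.59658267 -1.19998752  1.43915145  0.55434396  1.47800415
  0.9626043 ]
```

View pics/c4.png

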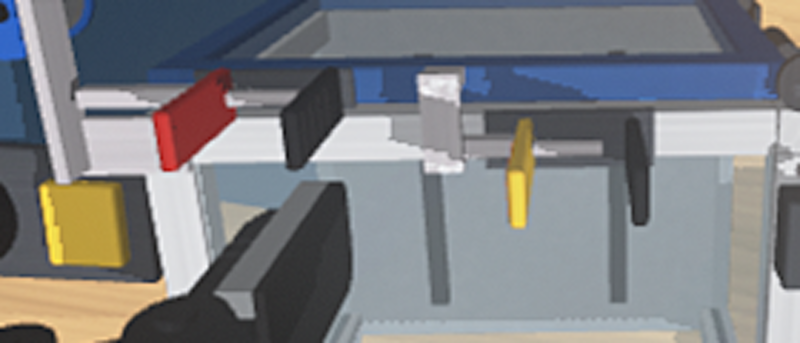

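```bash
python3 - <<'E'
from h import *
np.set_printoptions(precision=4,suppress=True)
k3=800/230;k4=800/280
a=lambda x,y:('w7',195+(x+.5)/k3-.5,195+(y+.5)/k3-.5)
b=lambda x,y:('w8',115+(x+.5)/k4-.5,185+(y+.5)/k4-.5)
T={}
for n,p,q in [('yel',(557,273),(517,226)),('blk',(703,270),(641,222)),('gblk',(292,206),(294,166)),('red',(141,206),(168,168))]:
    T[n]=tri([a(*p),b(*q)]);print(n,T[n],atz(*a(*p),.256),atz(*b(*q),.256))
for i,j in (('yel','blk'),('red','gblk')):
    d=T[j]-T[i];print(np.hypot(*d[:2]),np.arctan2(-d[0],d[1]))
E
```

```text
yel [0.6577 0.1904 0.2568] [0.6579 0.1906 0.256 ] [0.6585 0.1904 0.256 ]
blk [0.6507 0.2321 0.2534] [0.6494 0.231  0.256 ] [0.6493 0.2316 0.256 ]
gblk [0.6507 0.1138 0.2555] [0.6508 0.1138 0.256 ] [0.65  0.114 0.256]
red [0.6587 0.0726 0.2555] [0.6585 0.0727 0.256 ] [0.6584 0.0728 0.256 ]
0.04224738695878334 0.1669331432049274
0.04201284570477251 0.1925588837900663
```

Converted, -7 cm / 30 = -0.2333, 4.95 cm / 30 = 0.165, 0.01 rad / 6.2832 = 0.0016.

move_arm:
  moves:
    - {"dp": [0.0667, 0.02, -0.0667], "twist": 0.0016}
    - {"dp": [0.1333, 0.04, -0.1667], "twist": 0.0016}
    - {"dp": [0.165, 0.04, -0.2333], "twist": 0.0016}
    - {"dp": [0.165, 0.04, -0.2333], "twist": 0.0016}
    - {"dp": [0.165, 0.04, -0.2333], "twist": 0.0016}

```text
clock: 19.23
position: [0.6415, 0.215, 0.3089]
orientation: [-0.305, 3.126, 0.001]
force: [0.2, -0.0, 0.2]
grip_width: 0.0855
finger_force: 0.0
```

move_arm:
  moves:
    - {"dp": [0, 0, 0], "twist": 0}
    - {"dp": [0, 0, 0], "twist": 0}
    - {"dp": [0, 0, 0], "twist": 0}

```text
clock: 19.6
position: [0.6417, 0.2149, 0.3084]
orientation: [-0.305, 3.126, -0.0]
force: [-0.6, 0.3, 0.3]
grip_width: 0.0857
finger_force: 0.0
```

```bash
python3 - <<'E'
from h import *
s,c=save('wrist','w9'); print(s['position'],s['orientation'],s['joints'])
p,_=save('top','top2')
a=cv2.imread('pics/w9.png')[130:400,120:520]
b=cv2.resize(cv2.imread('pics/top2.png')[110:178,250:350],(400,270),interpolation=2)
cv2.imwrite('pics/c5.png',np.hstack([a,b]))
E
```

```text
[0.64171272 0.21485591 0.30840291] [-3.05426139e-01  3.12589396e+00 -1.37245313e-04] [ 0.30512002  0.72317392 -1.12112521  1.39902847  0.64823574  1.41433462
  0.95489196]
```

View pics/c5.png

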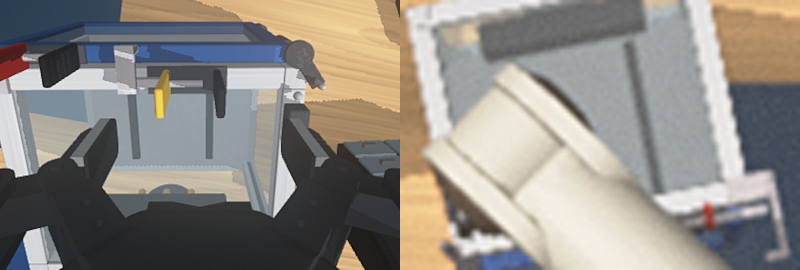

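Converted, -6.5 cm / 30 = -0.2167, -5 cm / 30 = -0.1667.

move_arm:
  moves:
    - {"dp": [0, 0, -0.05], "twist": 0}
    - {"dp": [0, 0, -0.1], "twist": 0}
    - {"dp": [0, 0, -0.1667], "twist": 0}
    - {"dp": [0, 0, -0.2167], "twist": 0}
    - {"dp": [0, 0, -0.2167], "twist": 0}

```text
clock: 20.32
position: [0.6409, 0.2142, 0.2406]
orientation: [0.305, -3.124, 0.001]
force: [-0.9, -0.4, 0.3]
grip_width: 0.0852
finger_force: 0.0
```

move_arm:
  moves:
    - {"dp": [0, 0, 0], "twist": 0}
    - {"dp": [0, 0, 0], "twist": 0}
    - {"dp": [0, 0, 0], "twist": 0}

```text
clock: 20.7
position: [0.6419, 0.215, 0.2435]
orientation: [-0.305, 3.126, 0.0]
force: [-0.5, -0.2, -0.2]
grip_width: 0.0853
finger_force: 0.0
```

move_arm:
  moves:
    - {"dp": [0, 0, 0], "twist": 0}
    - {"dp": [0, 0, 0], "twist": 0}
    - {"dp": [0, 0, 0], "twist": 0}
    - {"dp": [0, 0, 0], "twist": 0}
    - {"dp": [0, 0, 0], "twist": 0}
  fingers: -1

```text
clock: 21.32
position: [0.6424, 0.2149, 0.2441]
orientation: [-0.306, 3.124, -0.002]
force: [0.5, 1.8, 5.0]
grip_width: 0.0339
finger_force: 64.9
```

move_arm:
  moves:
    - {"dp": [0, 0, 0], "twist": 0}
    - {"dp": [0, 0, 0], "twist": 0}
    - {"dp": [0, 0, 0], "twist": 0}
    - {"dp": [0, 0, 0], "twist": 0}

```text
clock: 21.82
position: [0.6423, 0.2149, 0.244]
orientation: [-0.306, 3.124, -0.002]
force: [0.8, 1.3, 5.3]
grip_width: 0.0344
finger_force: 64.9
```

move_arm:
  moves:
    - {"dp": [0, 0, 0], "twist": 0}
    - {"dp": [0, 0, 0], "twist": 0}
    - {"dp": [0, 0, 0], "twist": 0}
    - {"dp": [0, 0, 0], "twist": 0}
  fingers: 1

```text
clock: 22.32
position: [0.6413, 0.2157, 0.2429]
orientation: [0.307, -3.126, -0.002]
force: [-1.0, 0.2, 0.0]
grip_width: 0.0858
finger_force: 0.0
```

Converted, 10 cm / 30 = 0.3333, -9 cm / 30 = -0.3.

move_arm:
  moves:
    - {"dp": [0, 0, 0.0667], "twist": 0}
    - {"dp": [0, 0, 0.1667], "twist": 0}
    - {"dp": [-0.05, -0.1333, 0.2667], "twist": 0}
    - {"dp": [-0.1333, -0.3, 0.3333], "twist": 0}
    - {"dp": [-0.1333, -0.3, 0.3333], "twist": 0}

```text
clock: 22.95
position: [0.6027, 0.1197, 0.3458]
orientation: [-0.293, 3.124, -0.005]
force: [0.2, 0.5, 0.7]
grip_width: 0.085
finger_force: 0.0
```

move_arm:
  moves:
    - {"dp": [0, 0, 0], "twist": 0}
    - {"dp": [0, 0, 0], "twist": 0}
    - {"dp": [0, 0, 0], "twist": 0}

```text
clock: 23.32
position: [0.6014, 0.1266, 0.3426]
orientation: [0.31, -3.126, -0.001]
force: [-0.2, 0.3, 0.5]
grip_width: 0.0852
finger_force: 0.0
```

```bash
python3 - <<'E'
from h import *
s,c=save('wrist','w10'); print(s['position'],s['orientation'],s['joints'])
a=cv2.imread('pics/w10.png')[170:320,200:480]
cv2.imwrite('pics/c6.png',cv2.resize(a,(800,429),interpolation=2))
E
```

```text
[0.60137599 0.12657794 0.34257589] [ 3.09651525e-01 -3.12570995e+00 -1.27068290e-03] [ 0.54601588  0.60714655 -1.20757752  1.52046856  0.56986099  1.40899165
  1.07399909]
```

View pics/c6.png

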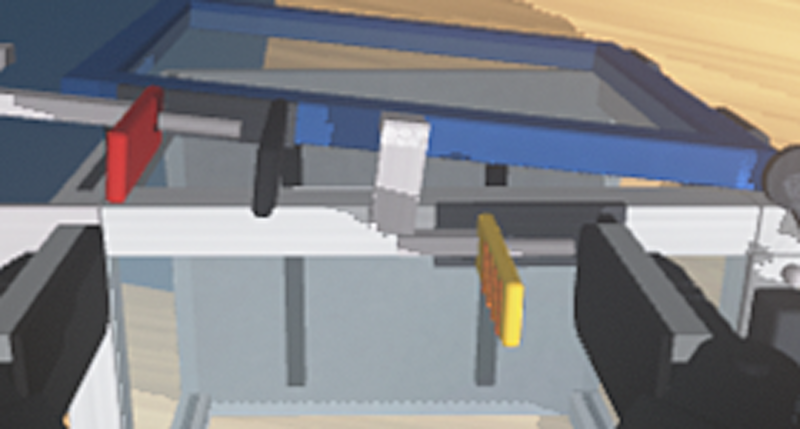

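```bash
python3 - <<'E'
from h import *
np.set_printoptions(precision=4,suppress=True)
k=800/280
b=lambda x,y:('w10',200+(x+.5)/k-.5,170+(y+.5)/k-.5)
r=atz(*b(115,198),.256);g=atz(*b(263,213),.256);d=(g-r)[:2]
print(r,g,np.hypot(*d),np.arctan2(-d[0],d[1]))
for y in (.075,.08,.085):
  m=(r+g)[:2]/2-.011*np.array([np.cos(y),np.sin(y)]);print(y,m)
G0=np.array([.6437,.0913]);H=G0+.206*np.array([-np.sin(.19),np.cos(.19)])
print('H',H)
for th in (0,.11,.3,.6,.9,1.2,1.4,1.5):
  y=.19-th;print(th,H-.206*np.array([-np.sin(y),np.cos(y)]))
E
```

```text
[0.6344 0.0682 0.256 ] [0.6307 0.11   0.256 ] 0.041978725000275045 0.08725561494011352
0.075 [0.6216 0.0883]
0.08 [0.6216 0.0882]
0.085 [0.6216 0.0882]
H [0.6048 0.2936]
0 [0.6437 0.0913]
0.11 [0.6213 0.0883]
0.3 [0.5822 0.0888]
0.6 [0.5227 0.1047]
0.9 [0.4705 0.1374]
1.2 [0.4303 0.184 ]
1.4 [0.4121 0.2209]
1.5 [0.4058 0.2405]
```

Converted, -4 cm / 30 = -0.1333, -3.3 cm / 30 = -0.11, -0.115 rad / 6.2832 = -0.0183.

move_arm:
  moves:
    - {"dp": [0.0333, -0.0533, -0.0333], "twist": -0.0183}
    - {"dp": [0.0667, -0.11, -0.1], "twist": -0.0183}
    - {"dp": [0.0667, -0.11, -0.1333], "twist": -0.0183}
    - {"dp": [0.0667, -0.11, -0.1333], "twist": -0.0183}
    - {"dp": [0.0667, -0.11, -0.1333], "twist": -0.0183}

```text
clock: 24.0
position: [0.6214, 0.093, 0.3032]
orientation: [-0.129, 3.139, 0.001]
force: [0.1, -0.2, 0.7]
grip_width: 0.0854
finger_force: 0.0
```

move_arm:
  moves:
    - {"dp": [0, 0, 0], "twist": 0}
    - {"dp": [0, 0, 0], "twist": 0}
    - {"dp": [0, 0, 0], "twist": 0}

```text
clock: 24.38
position: [0.6217, 0.0919, 0.3031]
orientation: [-0.126, 3.139, -0.0]
force: [0.7, -0.2, -0.1]
grip_width: 0.0855
finger_force: 0.0
```

Converted, -6 cm / 30 = -0.2, 0.15 cm / 30 = 0.005.

move_arm:
  moves:
    - {"dp": [0, 0.005, -0.05], "twist": 0}
    - {"dp": [0, 0.005, -0.1], "twist": 0}
    - {"dp": [0, 0.005, -0.15], "twist": 0}
    - {"dp": [0, 0.005, -0.2], "twist": 0}
    - {"dp": [0, 0.005, -0.2], "twist": 0}

```text
clock: 25.0
position: [0.6209, 0.0929, 0.2409]
orientation: [0.125, -3.136, 0.0]
force: [0.4, -0.1, 0.2]
grip_width: 0.0857
finger_force: 0.0
```

move_arm:
  moves:
    - {"dp": [0, 0, 0], "twist": 0}
    - {"dp": [0, 0, 0], "twist": 0}
    - {"dp": [0, 0, 0], "twist": 0}

```text
clock: 25.38
position: [0.622, 0.0934, 0.2434]
orientation: [-0.125, 3.138, 0.0]
force: [-0.2, 0.4, 0.2]
grip_width: 0.0851
finger_force: 0.0
```

move_arm:
  moves:
    - {"dp": [0, 0, 0], "twist": 0}
    - {"dp": [0, 0, 0], "twist": 0}
    - {"dp": [0, 0, 0], "twist": 0}
    - {"dp": [0, 0, 0], "twist": 0}
    - {"dp": [0, 0, 0], "twist": 0}
  fingers: -1

```text
clock: 26.0
position: [0.622, 0.0937, 0.2438]
orientation: [-0.127, 3.137, -0.001]
force: [-0.0, 1.3, 5.3]
grip_width: 0.0348
finger_force: 63.7
```

```bash
python3 - <<'E'
from h import *
np.set_printoptions(precision=3,suppress=True)
s=read_state();print(s['joints'],s['torque'])
H=np.array([.6048,.2936]);r=.2005
p=s['position'][:2];f=lambda th:H-r*np.array([-np.sin(.19-th),np.cos(.19-th)])
print(p,f(.11))
for th in (.16,.21,.26,.32,.38,.44,.51,.58,.65,.73,.81,.89,.97,1.05,1.13,1.21,1.29,1.37,1.42,1.47): print(th,(100*(f(th)-f(.11))).round(2),round(.11-th,2))
E
```

```text
[ 0.541  0.696 -1.107  1.604  0.65   1.253  0.967] [-1.369  0.075  0.044]
[0.622 0.094] [0.621 0.094]
0.16 [-1.   -0.06] -0.05
0.21 [-2.   -0.06] -0.1
0.26 [-3.   -0.02] -0.15
0.32 [-4.2   0.11] -0.21
0.38 [-5.39  0.3 ] -0.27
0.44 [-6.56  0.56] -0.33
0.51 [-7.91  0.95] -0.4
0.58 [-9.23  1.44] -0.47
0.65 [-10.5    2.02] -0.54
0.73 [-11.91   2.79] -0.62
0.81 [-13.25   3.67] -0.7
0.89 [-14.52   4.65] -0.78
0.97 [-15.7    5.73] -0.86
1.05 [-16.8   6.9] -0.94
1.13 [-17.79   8.16] -1.02
1.21 [-18.69   9.49] -1.1
1.29 [-19.47  10.89] -1.18
1.37 [-20.14  12.35] -1.26
1.42 [-20.5   13.28] -1.31
1.47 [-20.81  14.24] -1.36
```

Squeezed; swing along the arc.

Converted, -4.2 cm / 30 = -0.14, -0.06 cm / 30 = -0.002, -0.21 rad / 6.2832 = -0.0334.

move_arm:
  moves:
    - {"dp": [-0.0167, 0, 0], "twist": -0.004}
    - {"dp": [-0.0333, -0.002, 0], "twist": -0.008}
    - {"dp": [-0.0667, -0.002, 0], "twist": -0.0159}
    - {"dp": [-0.1, -0.0007, 0], "twist": -0.0239}
    - {"dp": [-0.14, 0.0033, 0], "twist": -0.0334}

```text
clock: 26.62
position: [0.5801, 0.0947, 0.2438]
orientation: [0.206, 3.133, -0.0]
force: [1.1, 1.5, 6.0]
grip_width: 0.0342
finger_force: 64.5
```

Converted, -6.3 cm / 30 = -0.21, -5.05 cm / 30 = -0.1683, -0.33 rad / 6.2832 = -0.0525.

move_arm:
  moves:
    - {"dp": [-0.04, 0.0067, 0], "twist": -0.0095}
    - {"dp": [-0.0783, 0.015, 0], "twist": -0.0191}
    - {"dp": [-0.1233, 0.0283, 0], "twist": -0.0302}
    - {"dp": [-0.1683, 0.045, 0], "twist": -0.0414}
    - {"dp": [-0.21, 0.0633, 0], "twist": -0.0525}

```text
clock: 27.25
position: [0.5173, 0.1135, 0.2437]
orientation: [0.718, 3.056, 0.0]
force: [2.8, 2.6, 5.6]
grip_width: 0.0344
finger_force: 65.3
```

```bash
python3 - <<'E'
from h import *
s=read_state();print(s['joints'].round(2),s['position'],s['orientation'],s['force'])
E
```

```text
[ 0.59  0.47 -1.09  1.85  0.47  1.1   0.43] [0.5172623  0.11354823 0.24369515] [7.18476956e-01 3.05577781e+00 1.51102632e-04] [2.82557062 2.58775711 5.61500147]
```

Converted, -6.3 cm / 30 = -0.21, -5.2 cm / 30 = -0.1733, -0.32 rad / 6.2832 = -0.0509.

move_arm:
  moves:
    - {"dp": [-0.0467, 0.025, 0], "twist": -0.0127}
    - {"dp": [-0.0917, 0.055, 0], "twist": -0.0255}
    - {"dp": [-0.1333, 0.0883, 0], "twist": -0.0382}
    - {"dp": [-0.1733, 0.1233, 0], "twist": -0.0509}
    - {"dp": [-0.21, 0.1633, 0], "twist": -0.0637}

```text
clock: 27.88
position: [0.4541, 0.1626, 0.2437]
orientation: [1.314, 2.852, 0.0]
force: [3.5, 0.1, 6.1]
grip_width: 0.0345
finger_force: 65.7
```

```bash
python3 - <<'E'
from h import *
s=read_state();print(s['joints'].round(2),s['position'],s['orientation'],s['force'])
E
```

```text
[ 0.5   0.34 -1.06  1.96  0.35  1.04 -0.01] [0.45409241 0.16257884 0.24367111] [1.31370868e+00 2.85206233e+00 4.66442690e-04] [3.46505238 0.11661553 6.05021304]
```

Converted, 6.95 cm / 30 = 0.2317, 5.45 cm / 30 = 0.1817, -0.32 rad / 6.2832 = -0.0509.

move_arm:
  moves:
    - {"dp": [-0.0333, 0.0417, 0], "twist": -0.0127}
    - {"dp": [-0.0633, 0.0867, 0], "twist": -0.0255}
    - {"dp": [-0.0883, 0.1333, 0], "twist": -0.0382}
    - {"dp": [-0.1117, 0.1817, 0], "twist": -0.0509}
    - {"dp": [-0.13, 0.2317, 0], "twist": -0.0637}

```text
clock: 28.5
position: [0.4153, 0.2321, 0.2437]
orientation: [1.856, 2.534, 0.001]
force: [5.7, -0.9, 5.3]
grip_width: 0.0347
finger_force: 66.1
```

move_arm:
  moves:
    - {"dp": [0, 0, 0], "twist": 0}
    - {"dp": [0, 0, 0], "twist": 0}
    - {"dp": [0, 0, 0], "twist": 0}
    - {"dp": [0, 0, 0], "twist": 0}
    - {"dp": [0, 0, 0], "twist": 0}

```text
clock: 29.12
position: [0.4153, 0.232, 0.2437]
orientation: [1.853, 2.537, 0.001]
force: [3.3, -1.4, 8.7]
grip_width: 0.0344
finger_force: 65.2
```

```bash
python3 - <<'E'
from h import *
s=read_state();p=s['position'];o=s['orientation']
print(s['qd'].round(3),p,o,s['force'],s['grip_width'],.19+2*np.arctan2(o[0],o[1]),np.hypot(p[0]-.6048,p[1]-.2936))
# any tray cell still in place (top camera white tops vs first picture), gate red plate in top view
_,c=save('top','top3');_,a=load('top0')
t=c['pixels'].astype(int)
H=np.array([.6048,.2936]);y=.19-1.45
for r,n in ((.206-.021,'blk'),(.206+.021,'red')):
    X=np.append(H-r*np.array([-np.sin(y),np.cos(y)]),.256);print(n,proj('top3',X).round(1))
for X in [(.5145,-.1677),(.5169,-.2014),(.5195,-.2354),(.5752,-.2312),(.5727,-.1973),(.5702,-.1634)]:
    u,v=proj('top3',(*X,.078)).round().astype(int);print(u,v,t[v,u])
m=(t[...,0]>130)&(t[...,1]<60)&(t[...,2]<60);yy,xx=np.where(m[100:280,250:380]);print('red px',np.c_[xx+250,yy+100][::4].tolist()[:25])
E
```

```text
[ 0.001 -0.    -0.001 -0.002  0.    -0.     0.001] [0.41534819 0.23203633 0.24368782] [1.85296657e+00 2.53680484e+00 1.35805663e-03] [ 3.32543341 -1.4044849   8.7455848 ] 0.03435673114665021 1.4517206460061298 0.19920360185185962
blk [279.4 225.3]
red [283.  236.5]
385 204 [243 240 234]
394 203 [243 231 236]
402 202 [235 224 221]
401 188 [247 236 239]
393 189 [242 235 237]
384 190 [242 240 233]
red px [[379, 230]]
```

```bash
python3 -c "from rig import *; print(finish_job())"
```

```text
the job is handed in; nothing more can be done
None
```

I seated two spare cells, so all six tray pockets are full, and opened the gate to about 83° (1.45 rad, from the tool's pose), still held by its grip; the job is handed in at about 29 s, verdict not shown.

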